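# Eject a stuck filter cartridge from its sloping housing

### The job

The spent filter cartridge is stuck in the clear, sloping housing tube. Take the ejector rod from its rest, push it in through the upper mouth until the cartridge drops out of the lower mouth into the blue catch tray, then draw the rod out and lay it back on its rest the way it lay. Do not touch the cartridge with the gripper, and leave the small beaker, the vial and the reagent bottle where they stand.

Things in the scene. Friction and masses are not known exactly. Their poses are not given: they have to be found in the camera images.
- stand: Grey and aluminium stand, fixed to the bench, with the blue catch tray joined to it. Origin on the bench under the middle of the housing tube; x level, towards the side of the upper mouth; z up. Base plate 110 x 96 x 10 mm. The tray lies at local x -185 to -35 mm, 120 mm wide across y, floor 4 mm, walls 30 mm high. Nothing stands above the tube.
- housing: Clear open-ended tube on the stand, fixed: 95 mm long, outside diameter 36, bore 28. Origin at the middle of the bore, 120 mm above the bench; x along the bore to the upper mouth, rising 32 degrees from level (the rod goes in along -x, downwards); y level, z square to the bore, upwards. A spring pad at x = -8 mm stands up to 4 mm into the bore from below when nothing is over it.
- upper_mouth (a point): Centre of the bore at the upper mouth of the housing, about 145 mm above the bench (x = +47.5 mm in the housing's frame).
- lower_mouth (a point): Centre of the bore at the lower mouth of the housing, about 95 mm above the bench (x = -47.5 mm), over the tray.
- tray_floor (a point): Centre of the blue tray's floor (inside 142 x 112 mm), 4 mm above the bench.
- cartridge_center (a point): Centre of the spent cartridge: orange cylinder with white bands, 60 mm long, 25 mm in diameter, 50 g. At the start it sits wholly inside the bore, its centre about 6 mm above the tube's middle, gripped by the spring pad; it takes roughly 8 to 18 N along the bore to move it.
- rod_grip (a point): Grip point of the ejector rod, on its axis in the green handle, the place to hold it. x runs along the rod to its tip, y level, z up as it lies. Handle 22 x 22 mm square, from 50 mm behind to 30 mm ahead of this point, then an aluminium stop collar 34 mm in diameter, its front face 36 mm ahead of this point, then a steel shaft 12 mm in diameter. Balance point about 40 mm ahead.
- rod_tip (a point): The very end, on the axis, of the rod's white rounded tip (15 mm in diameter), 141 mm ahead of the grip point, 105 mm ahead of the collar's front face (so the tip comes 10 mm out of the lower mouth when the collar meets the upper mouth).
- rest: Grey rod rest, fixed. Origin on the bench; x along the lying rod to its tip, z up. Base 196 x 58 x 10 mm. The rod lies level, its axis 55 mm above the bench, on two 12 mm thick supports: a flared saddle under the handle's rear (39 mm behind the grip point, floor 44 mm above the bench) and a V notch under the shaft (112 mm ahead of the grip point); between them is room for the fingers.
- rest_grip (a point): Where the rod's grip point lies when the rod is on the rest, 55 mm above the bench (-60 mm along the rest's x).
- rest_tip (a point): Where the end of the rod's tip lies when the rod is on the rest, 55 mm above the bench (+81 mm along the rest's x).
- beaker_center (a point): Small glass beaker, 44 x 51 x 61 mm, a bystander; the point lies on its axis 30 mm above its foot.
- vial_center (a point): Glass vial with white cap, 27 mm in diameter, 60 mm high, a bystander; the point lies on its axis 30 mm above its foot.
- bottle_center (a point): White reagent bottle with red cap, 52 mm in diameter, 100 mm high, a bystander; the point lies on its axis 50 mm above its foot.
- cartridge: The spent cartridge itself, see cartridge_center (its origin is that same centre; z up and x level, not along the cartridge, at the start).
- rod: The ejector rod, straight, 191 mm long, 100 g; origin on its axis 60 mm ahead of the grip point; axes as the grip point's.
There are look-alikes about, which are no part of the job. Of the things that look like the rod, the larger one is meant.

How it is judged:
On the way, in this order (a step that is already met when the one before it is completed fails the run):
1. the rod's tip is inside the bore through the upper mouth (x of rod_tip in the frame of housing between 0.01 and 0.045 m and y of rod_tip in the frame of housing between -0.014 and 0.014 m and z of rod_tip in the frame of housing between -0.014 and 0.014 m).
2. the cartridge leaves the lower mouth with the rod's tip following it through the bore (x of cartridge_center in the frame of housing below -0.055 m and x of rod_tip in the frame of housing below -0.03 m and y of rod_tip in the frame of housing between -0.014 and 0.014 m and z of rod_tip in the frame of housing between -0.014 and 0.014 m).
At the end, for the whole second after the job is handed in: The cartridge lies at rest inside the blue catch tray (its centre within the tray's walls and less than 50 mm above the bench), and the ejector rod lies at rest on its rest, the way it lay, grip point and tip each within 18 mm of their places on the rest (x of cartridge_center in the frame of stand between -0.181 and -0.035 m and y of cartridge_center in the frame of stand between -0.056 and 0.056 m and height (world z) of cartridge_center below 0.05 m and linear speed of each of cartridge, rod below 0.02 m/s and distance between rod_grip and rest_grip below 0.018 m and distance between rod_tip and rest_tip below 0.018 m); the robot touches nothing.
It fails at once if the gripper's fingers touch the cartridge (contact force between the fingers and cartridge above 0.5 N).
It fails at once if the small beaker is moved more than 30 mm (distance of beaker_center from where it was at the start of the episode above 0.03 m).
It fails at once if the vial is moved more than 30 mm (distance of vial_center from where it was at the start of the episode above 0.03 m).
It fails at once if the reagent bottle is moved more than 30 mm (distance of bottle_center from where it was at the start of the episode above 0.03 m).
It also fails if it takes over 48 s, if anything falls off the work surface, if the arm or the gripper's body presses on something with over 40 N, if the wrist force passes 120 N, or if a joint passes its speed limit or range.

### The arm

A 7-joint arm with a two-finger parallel gripper is mounted at the origin on a cart in front of the work surface, level with it; the furniture and walls round the work are solid. World frame = base frame: x ahead of the robot, y to its left, z up, the work surface at z = 0. Lengths are in m, angles in rad, forces in N, time in s.
With the tool pointing down it reaches from about 0.4 to 0.85 m from the base axis. Payload 4.5 kg.
Tool frame: the origin (TCP) lies on the centre line of the jaws, within the pads' length; the fingertips stand 14 mm ahead of it and the grasp point (between the pads) lies 5 mm behind it (nose_length is the distance from the TCP to the fingertips, in m); x points along the fingers, y is the direction in which the jaws open and shut, and the axes are right-handed (so a half turn about x gives the same grasp; the last joint's range is limited). The gripper opens to 88 mm and grips with 3 to 60 N. Pads are 18 mm wide; open, the fingers measure 123 mm over their backs; the gripper's body (75 mm by 187 mm) begins 45 mm behind the grasp point.
Start: joints at [0.034, 0.689, -0.195, 1.565, 0.157, 0.902, -0.215], TCP at [0.625, 0, 0.253] pointing down, gripper open.
Joint ranges: [-3.01, 3.01], [-0.46, 2.08], [-1.47, 1.51], [0.13, 2.56], [-1, 4.14], [0.04, 2.09], [-2.66, 2.66]. Speed limits (rad/s): [2.57, 2.57, 3.14, 3.14, 3.14, 3.14, 3.14].

### API

Orientations are given as a unit quaternion [x, y, z, w].
In Python, from plant import get_state, snapshot, camera_params, finish_job, boxes_of, silhouettes, spot_point, nose_length gives the robot as it stands.
- The arm moves only by the tool apply_moves, never from a script. Its arguments are lists of equal length, an entry for each row: "delta_pos": the shift along the tool's x, y, z in cm, a list of three; "yaw": the turn about the tool's x in rad; "gripper": the opening in per cent of the stroke, from 0 (shut) to 100 (fully open). A call has 1 to 10 rows; each row is the pose to reach, as a shift and turn from the pose measured when the call began, along the tool's axes at that moment; what a row does not reach only later rows make up. A row lasts 1/12 s, in which the tool goes at most 41.7 mm and 7.16 degrees, less where a joint would pass 70% of its speed; a pose out of reach is approached as far as the arm can. A call with a gripper value outside its range is refused whole. The fingers move at their own pace and stop on an object; "force" is the grip in N (left out, the last holds). Time passes only in rows, so rows that repeat a pose let the fingers close. It gives the time, the measured TCP pose, the force and the opening at its end, in the units of the state.
- get_state(): the state, without advancing time (a new reading comes with each control period).
- snapshot(name): name is "scene" or "side" or "wrist"; returns the picture (400x640x3 uint8, red, green, blue); there is no depth.
- camera_params(name): a dict with "fovy" (degrees; the focal length in pixels is half the picture's height over the tangent of half this angle, whatever the lens; pixels are square), "cx", "cy" (the principal point, pixels), "position" and "orientation" of the camera in the world. Camera axes: x right, y down, z forward; pixel columns grow to the right and rows downward; lengths in m; the calibration is good to about 2 mm. A picture is of the moment at which its call begins: read the wrist's pose just before it. camera_params takes no time and is no camera call; for the wrist camera it gives the pose at the moment of the call.
- finish_job(): hands the job in, once; it reports no verdict.
Trained networks look in the newest picture that a camera, given by its name, has taken for a name from the list of things; names that differ only in an ending like _2 or _b are one class to them, and where a whole thing is asked for, a point or a joint stands for the part that bears it (a point fixed in the world has none). Each returns a list of dicts, best first, with "score" (0 to 1); they miss things now and then, are a little off and sometimes report something else, mostly with a low value. They report only what shows in the picture. A call takes as long as a camera call. They do not tell look-alikes from the thing itself.
- boxes_of(thing, camera): "bbox" ([left, top, width, height] in pixels, round what is visible of it).
- silhouettes(thing, camera): "mask" (400x640 bool, what is visible of it) and "bbox" ([left, top, width, height] in pixels, round what is visible of it).
- spot_point(thing, camera): "pixel" ([column, row] in pixels: a listed point, or the origin of a listed thing).
The state is a dict: "clock": time; "q": joint angles; "qd": joint speeds; "joint_torque": joint torques, N m; "tool_pos": TCP position; "eef_rot": TCP orientation; "contact_force": force on the tool from outside, world axes, zero at the start; "moment": the same for the moment, N m; "opening": opening from 0.0 (shut) to 1.0 (fully open).
Only numpy, scipy, OpenCV 4.12 (cv2) and the standard library are available. Lean on these libraries where they do the work, as an engineer would, in place of code of your own. Each camera call takes 0.05 s, during which the arm holds its last target.

## Working session

There is one attempt and no reset: what is moved stays moved. The work goes in short steps, Python scripts to look and compute and a tool call to move; the robot and the scene stay as the last step left them, time stands still between calls to the robot, and variables do not carry over. Pictures are saved under pics/ and viewed, and the job is handed in when it is done.

Besides the shell and the picture viewer there is one more tool, called as a command line: name --pt "numbers of a row" for each row, then --argument value for the rest. apply_moves: Moves the arm, as the interface text tells. Its arguments: {"type":"object","properties":{"delta_pos":{"type":"array"},"yaw":{"type":"array"},"gripper":{"type":"array"},"force":{"type":"number"}},"required":["delta_pos","yaw","gripper"]}

```bash
ls; mkdir -p pics; python3 - <<'E'
from plant import *
import cv2
print(get_state())
for n in ["scene","side","wrist"]:
    im=snapshot(n); cv2.imwrite(f"pics/{n}0.png",im[:,:,::-1]); print(n,camera_params(n))
print(nose_length() if callable(nose_length) else nose_length)
E
```

```text
pics
{'clock': 0.0, 'q': array([ 0.03380168,  0.68997449, -0.19451736,  1.56631727,  0.15735496,
        0.90250426, -0.21504981]), 'qd': array([ 1.10979993e-04,  6.05601114e-04, -2.11835364e-03, -1.06714787e-03,
       -2.62773236e-05, -2.85118092e-04,  1.45385061e-03]), 'joint_torque': array([ 3.38560185e-04, -5.27571630e+01, -1.26686912e+00, -1.53434461e+01,
       -5.26333472e-02,  6.56995355e-03,  1.65937727e-04]), 'tool_pos': array([ 6.24407183e-01, -6.01368413e-05,  2.51923167e-01]), 'eef_rot': array([-0.49946572, -0.50044774,  0.50045071, -0.49963502]), 'contact_force': array([-0.23966644, -0.26569429,  1.37162663]), 'moment': array([ 0.01332435,  0.00989778, -0.01319684]), 'opening': 0.9981869045578871}
scene {'fovy': 54.43528619808558, 'cx': 320.34492241853235, 'cy': 195.64804067588358, 'position': array([0.06030949, 1.04233636, 0.60321175]), 'orientation': array([-0.25339688,  0.80967047, -0.50356166,  0.16324645])}
side {'fovy': 46.79178222849934, 'cx': 319.45772082767667, 'cy': 200.50384983295586, 'position': array([0.1374485 , 1.20073588, 0.74687342]), 'orientation': array([-0.19324406,  0.84915524, -0.48058375,  0.10310856])}
wrist {'fovy': 64.14228992632366, 'cx': 322.4470587590572, 'cy': 204.5596412293217, 'position': array([0.62371088, 0.07207072, 0.38387957]), 'orientation': array([ 9.89871698e-01, -1.02018586e-04, -6.87533829e-04,  1.41963158e-01])}
0.014
```

View pics/scene0.png

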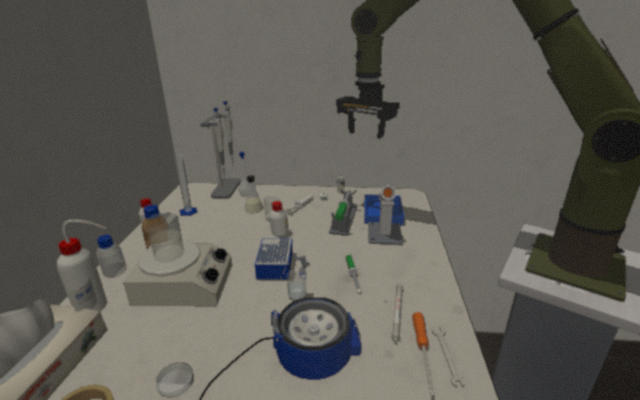

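View pics/side0.png

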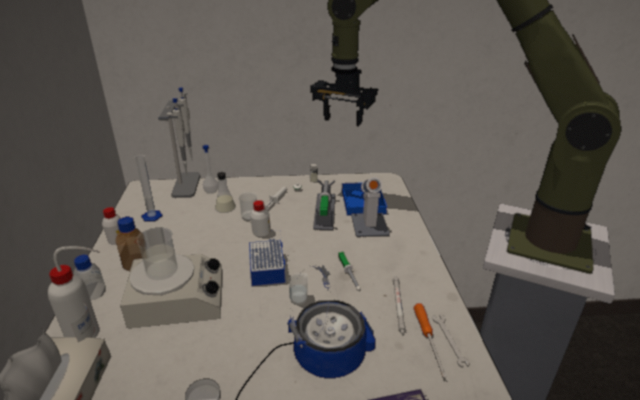

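View pics/wrist0.png

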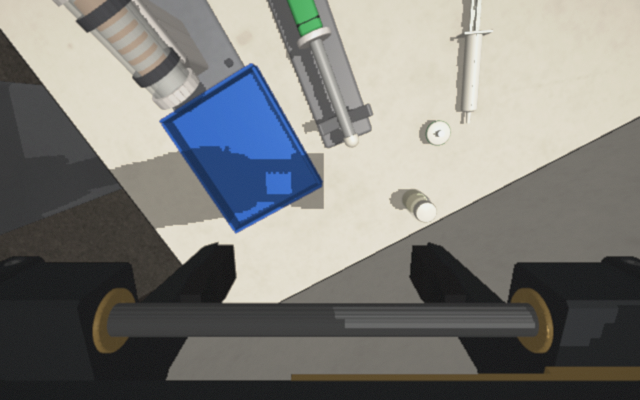

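Rod candidates in the scene picture are the green-handled one on the grey rest at (343,212) and the green-handled one lying on the bench at (352,270). The one on the rest looks larger and has the collar. I'll measure both.

```bash
cat > h.py <<'E'
import numpy as np, cv2
from plant import *
from scipy.spatial.transform import Rotation as R
def K(p): 
    f=200/np.tan(np.radians(p['fovy']/2)); return f,p['cx'],p['cy']
def ray(p,px):
    f,cx,cy=K(p); d=np.array([(px[0]-cx)/f,(px[1]-cy)/f,1.]); d=R.from_quat(p['orientation']).apply(d)
    return p['position'],d/np.linalg.norm(d)
def proj(p,X):
    f,cx,cy=K(p); c=R.from_quat(p['orientation']).inv().apply(np.atleast_2d(X)-p['position'])
    return np.c_[f*c[:,0]/c[:,2]+cx,f*c[:,1]/c[:,2]+cy]
def at_z(p,px,z):
    o,d=ray(p,px); return o+d*(z-o[2])/d[2]
E
python3 - <<'E'
from h import *
Z=dict(upper_mouth=.145,lower_mouth=.095,tray_floor=.004,cartridge_center=.123,rod_grip=.055,rod_tip=.055,rest_grip=.055,rest_tip=.055,beaker_center=.03,vial_center=.03,bottle_center=.05,stand=0,housing=.12,rest=0)
for c in ["wrist","scene","side"]:
    snapshot(c); p=camera_params(c)
    for t in Z:
        for r in spot_point(t,c)[:3]:
            if r['score']>.2: print(c,t,round(r['score'],2),np.round(r['pixel'],0),np.round(at_z(p,r['pixel'],Z[t]),3))
print(get_state()['clock'])
E
```

```text
wrist lower_mouth 0.6 [179.  94.] [0.5   0.086 0.095]
wrist tray_floor 0.74 [248. 149.] [0.535 0.029 0.004]
wrist rod_grip 0.75 [297.   4.] [0.6   0.166 0.055]
wrist rod_tip 0.97 [356. 147.] [0.658 0.037 0.055]
wrist rest_tip 0.96 [356. 146.] [0.657 0.037 0.055]
wrist vial_center 0.91 [416. 205.] [ 0.732 -0.032  0.03 ]
wrist stand 0.78 [193.  62.] [0.48  0.125 0.   ]
wrist stand 0.5 [324.  78.] [0.625 0.108 0.   ]
wrist housing 0.93 [136.  39.] [0.484 0.124 0.12 ]
wrist rest 0.78 [326.  77.] [0.627 0.109 0.   ]
scene upper_mouth 0.7 [387. 192.] [0.465 0.157 0.145]
scene lower_mouth 0.21 [389. 191.] [0.505 0.054 0.095]
scene tray_floor 0.91 [381. 212.] [0.537 0.032 0.004]
scene cartridge_center 0.64 [388. 193.] [0.477 0.121 0.123]
scene rod_grip 0.56 [343. 207.] [0.609 0.153 0.055]
scene rod_grip 0.54 [349. 262.] [0.447 0.383 0.055]
scene rod_grip 0.31 [383. 230.] [0.446 0.206 0.055]
scene rod_tip 0.73 [358. 295.] [0.369 0.473 0.055]
scene rod_tip 0.62 [348. 192.] [0.65  0.058 0.055]
scene rest_grip 0.93 [344. 210.] [0.593 0.169 0.055]
scene rest_grip 0.5 [296. 284.] [0.5   0.519 0.05
[... 1137 characters left out ...]
 [0.603 0.175 0.055]
side rest_grip 0.55 [369. 184.] [0.524 0.008 0.055]
side rest_grip 0.22 [367. 222.] [0.457 0.205 0.055]
side rest_tip 0.71 [326. 181.] [0.654 0.044 0.055]
side beaker_center 0.89 [299. 291.] [0.51  0.502 0.03 ]
side vial_center 0.65 [310. 174.] [ 0.739 -0.017  0.03 ]
side vial_center 0.39 [323. 206.] [0.617 0.148 0.03 ]
side bottle_center 0.96 [259. 218.] [0.731 0.313 0.05 ]
side bottle_center 0.59 [361. 200.] [0.516 0.096 0.05 ]
side stand 0.61 [366. 221.] [0.488 0.121 0.   ]
side stand 0.33 [324. 201.] [0.646 0.073 0.   ]
side housing 0.51 [374. 184.] [0.478 0.109 0.12 ]
side rest 0.9 [329. 208.] [0.616 0.105 0.   ]
side rest 0.32 [327. 178.] [ 0.701 -0.07   0.   ]
2.4
```

```bash
python3 - <<'E'
from h import *
s=get_state(); print(R.from_quat(s['eef_rot']).as_matrix().round(3))
E
```

```text
[[ 0.  1.  0.]
 [-0.  0. -1.]
 [-1.  0.  0.]]
```

apply_moves --pt "-2 -2 -3.5" --pt "-4 -4 -7" --pt "-5 -6 -10.5" --pt "-5 -6 -14" --pt "-5 -6 -14" --pt "-5 -6 -14" --pt "-5 -6 -14" --yaw '[0,0,0,0,0,0,0]' --gripper '[50,50,50,50,50,50,50]' --force 10

```text
clock: 2.98
tool_pos: [0.5651, 0.1393, 0.3026]
eef_rot: [-0.5, -0.5, 0.5, -0.5]
contact_force: [0.6, 0.1, -0.4]
opening: 0.509
```

```bash
python3 - <<'E'
from h import *
p=camera_params("wrist"); im=snapshot("wrist"); np.save("w1.npy",im); import pickle; pickle.dump(p,open("w1.pkl","wb"))
cv2.imwrite("pics/w1.png",im[:,:,::-1])
Z=dict(upper_mouth=.145,lower_mouth=.095,tray_floor=.004,cartridge_center=.123,rod_grip=.055,rod_tip=.055,rest_grip=.055,rest_tip=.055,stand=0,housing=.12,rest=0)
for t in Z:
    for r in spot_point(t,"wrist")[:2]:
        if r['score']>.3: print(t,round(r['score'],2),np.round(r['pixel'],0),np.round(at_z(p,r['pixel'],Z[t]),4))
print(p['position'],get_state()['q'].round(2),get_state()['clock'])
E
```

```text
upper_mouth 0.56 [213. 174.] [0.4635 0.1558 0.145 ]
lower_mouth 0.59 [266. 228.] [0.4996 0.0843 0.095 ]
tray_floor 0.75 [304. 242.] [0.5378 0.0289 0.004 ]
rod_grip 0.87 [349. 148.] [0.5952 0.169  0.055 ]
rod_tip 0.96 [395. 255.] [0.6587 0.0323 0.055 ]
rod_tip 0.38 [241. 199.] [0.4635 0.1069 0.055 ]
rest_grip 0.91 [360. 146.] [0.6088 0.1724 0.055 ]
stand 0.75 [303. 241.] [0.536  0.0288 0.    ]
stand 0.58 [261. 178.] [0.4785 0.1224 0.    ]
housing 0.75 [240. 199.] [0.4803 0.1247 0.12  ]
rest 0.97 [365. 188.] [0.6241 0.1086 0.    ]
[0.56410747 0.21158115 0.43429069] [-0.21  0.57 -0.2   1.64  0.13  0.94 -0.45] 3.5833
```

View pics/w1.png

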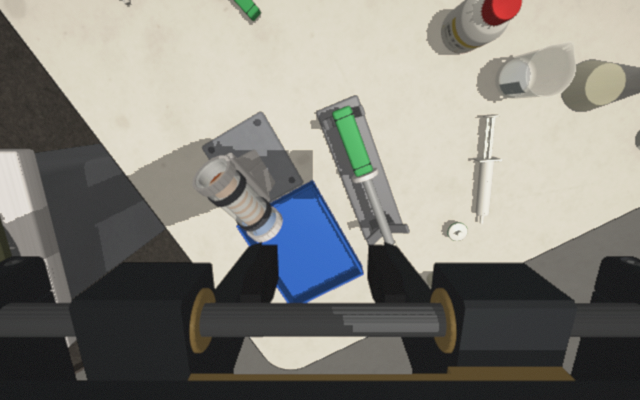

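```bash
cat > ov.py <<'E'
from h import *
def ax(th): return np.array([np.cos(th),np.sin(th),0])
def rodpts(c,th):  # c = rest origin xy ; returns dict of pts level
    u=ax(th); v=np.array([-u[1],u[0],0]); g=np.array([*c,.055])-0.06*u
    L=[]
    def box(x0,x1,hw,z): return [g+u*x0+v*hw+[0,0,z],g+u*x1+v*hw+[0,0,z],g+u*x1-v*hw+[0,0,z],g+u*x0-v*hw+[0,0,z]]
    L.append(box(-.05,.03,.011,.011)); L.append(box(.036,.141,.006,0)); L.append(box(.03,.036,.017,0))
    o=np.array([*c,0]); L.append([o+u*a+v*b+[0,0,.01] for a,b in [(-.098,.029),(.098,.029),(.098,-.029),(-.098,-.029)]])
    return L
def hpts(c,th):
    u=ax(th); v=np.array([-u[1],u[0],0]); a=np.radians(32); X=np.cos(a)*u+np.sin(a)*np.array([0,0,1]); Zh=np.cross(X,v)
    o=np.array([*c,.12]); t=np.linspace(0,2*np.pi,40)
    L=[[o+X*x+r*(np.cos(k)*v+np.sin(k)*Zh) for k in t] for x in(.0475,-.0475) for r in (.018,.014)]
    L.append([np.array([*c,0])+u*p+v*q+[0,0,z] for p,q,z in [(-.185,.06,.03),(-.035,.06,.03),(-.035,-.06,.03),(-.185,-.06,.03)]])
    L.append([np.array([*c,0])+u*p+v*q+[0,0,.01] for p,q in [(-.055,.048),(.055,.048),(.055,-.048),(-.055,-.048)]])
    return L
def draw(im,p,Ls,s,x0,y0,col):
    for L in Ls:
        q=((proj(p,np.array(L))-[x0,y0]+.5)*s).round().astype(int)
        cv2.polylines(im,[q.reshape(-1,1,2)],True,col,1)
E
python3 - <<'E'
from ov import *; import pickle
p=pickle.load(open("w1.pkl","rb")); im=np.load("w1.npy")
def crop(x0,y0,w,h,s,Ls,name):
    c=cv2.resize(im[y0:y0+h,x0:x0+w,::-1],None,fx=s,fy=s,interpolation=cv2.INTER_CUBIC).copy()
    draw(c,p,Ls,s,x0,y0,(255,0,255)); cv2.imwrite(name,c)
crop(300,85,130,180,3.3,rodpts((.625,.111),np.radians(-67)),"pics/r1.png")
crop(190,100,190,210,2.8,hpts((.4815,.1235),np.radians(120)),"pics/s1.png")
E
```

```text
(no output)
```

View pics/r1.png

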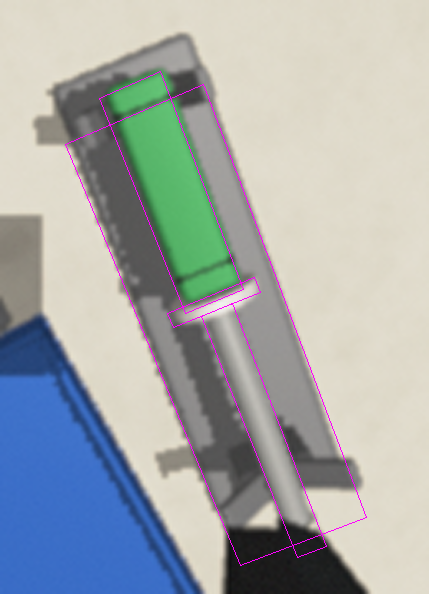

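View pics/s1.png

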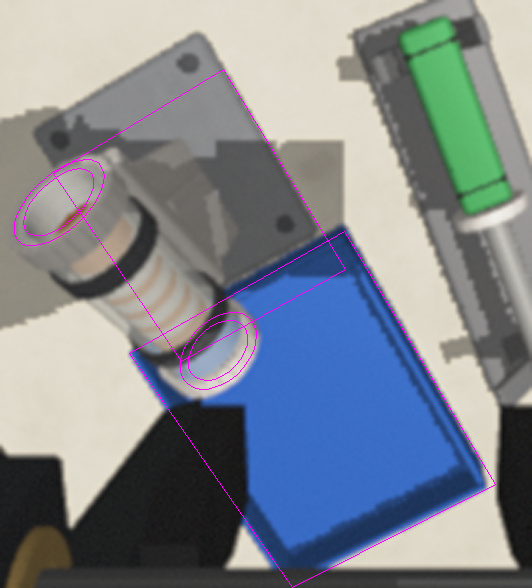

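```bash
python3 - <<'E'
from ov import *; import pickle
p=pickle.load(open("w1.pkl","rb")); im=np.load("w1.npy")
hsv=cv2.cvtColor(im,cv2.COLOR_RGB2HSV)
m=((hsv[...,0]>45)&(hsv[...,0]<80)&(hsv[...,1]>90)); m[:, :300]=0; m[:80]=0
n,l,st,ce=cv2.connectedComponentsWithStats(m.astype(np.uint8)); k=1+st[1:,4].argmax(); print(st[k],ce[k])
ys,xs=np.where(l==k); P=np.array([at_z(p,(x,y),.066)[:2] for x,y in zip(xs,ys)])
c=P.mean(0); w,V=np.linalg.eigh(np.cov(P.T)); u=V[:,1]; u=u if u[1]<0 else -u
t=(P-c)@u; s=(P-c)@np.array([-u[1],u[0]])
print("handle centre",c,"ang",np.degrees(np.arctan2(u[1],u[0])),"len",t.min(),t.max(),s.min(),s.max())
# handle spans -50..+30 => centre at -10
# shaft
g=np.array([0,0]); 
for row in (200,215,230,240):
    line=im[row,360:410].astype(int).sum(1); print(row,line.tolist())
E
```

```text
[ 332  106   41   70 1301] [351.99077633 140.57109915]
handle centre [0.59781131 0.17869466] ang -68.093337603697 len -0.038343993770309136 0.04052280018997051 -0.010654137542422283 0.010994951371504807
200 [257, 259, 260, 255, 254, 255, 261, 307, 363, 329, 360, 424, 470, 515, 553, 561, 525, 488, 455, 428, 434, 440, 444, 441, 442, 442, 441, 446, 443, 445, 444, 441, 424, 400, 458, 612, 649, 647, 648, 647, 646, 647, 650, 646, 643, 644, 648, 648, 650, 646]
215 [420, 423, 424, 398, 295, 254, 254, 257, 253, 255, 257, 257, 270, 302, 309, 330, 388, 445, 490, 529, 554, 542, 510, 471, 396, 265, 203, 196, 209, 291, 401, 433, 434, 431, 433, 433, 433, 424, 403, 462, 609, 649, 650, 648, 650, 651, 651, 646, 647, 643]
230 [496, 394, 332, 365, 400, 417, 416, 420, 398, 320, 258, 247, 228, 236, 238, 226, 244, 290, 332, 335, 289, 344, 413, 464, 507, 534, 540, 520, 490, 440, 356, 301, 291, 290, 289, 292, 296, 289, 293, 296, 296, 293, 296, 298, 298, 297, 330, 379, 389, 472]
240 [643, 643, 643, 639, 621, 561, 390, 319, 369, 378, 371, 366, 368, 365, 367, 362, 373, 436, 546, 627, 648, 649, 644, 571, 386, 365, 430, 476, 514, 537, 531, 508, 475, 453, 481, 588, 642, 650, 648, 647, 649, 650, 650, 647, 644, 647, 650, 647, 651, 650]
```

```bash
python3 - <<'E'
from ov import *; import pickle
p=pickle.load(open("w1.pkl","rb"))
for q in [(373.3,200),(379.7,215),(385.5,230),(389.5,240)]: print(at_z(p,q,.058).round(4))
T=[at_z(p,q,.03)[:2] for q in [(312.5,181.4),(363.2,272.0),(293.6,302)]]
a,b,c=T; print(np.array(T).round(4), np.degrees(np.arctan2(*(a-b)[::-1])), np.linalg.norm(a-b),np.linalg.norm(b-c))
th=np.arctan2(*(a-b)[::-1]); 
for th in (th,np.radians(120)):
  u=ax(th)[:2]; v=np.array([-u[1],u[0]])
  print("stand from a", a+.035*u+.06*v, "from b", b+.185*u+.06*v)
im=np.load("w1.npy"); c=cv2.resize(im[140:260,180:300,::-1],None,fx=5,fy=5,interpolation=cv2.INTER_CUBIC).copy()
Ls=hpts((.4815,.1235),np.radians(120))[:4]
draw(c,p,Ls,5,180,140,(255,0,255)); cv2.imwrite("pics/s2.png",c)
E
```

```text
[0.6263 0.1067 0.058 ]
[0.6351 0.0874 0.058 ]
[0.6434 0.0675 0.058 ]
[0.6492 0.054  0.058 ]
[[ 0.5512  0.1239]
 [ 0.6214 -0.0063]
 [ 0.5222 -0.0546]] 118.32003095480125 0.14789687642872124 0.11036343301064314
stand from a [0.48182546 0.12628134] from b [0.48082774 0.12813274]
stand from a [0.48178649 0.12424508] from b [0.47694817 0.12395356]
```

View pics/s2.png

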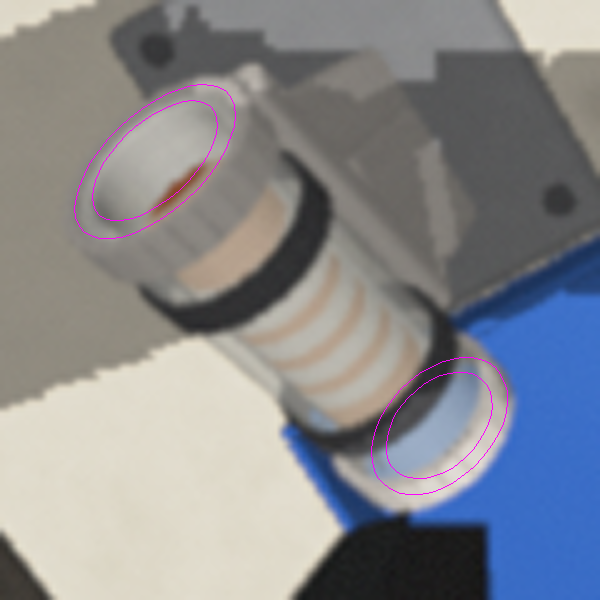

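Three things look like the rod. The ejector rod is the one on the rest, wrist (352,141): its green handle measures 79 x 22 mm and it has the collar. The green item at scene (352,270) is smaller and lies on the bench, and so is the green end at wrist (245,5). The enlarged crop r1 confirms the rod on the rest, so I'm reaching for that one.

apply_moves --pt "3 1 -1" --pt "6 2 -2" --pt "9 3 -3" --pt "12 3.64 -3.02" --pt "15 3.64 -3.02" --pt "16.3 3.64 -3.02" --pt "16.3 3.64 -3.02" --pt "16.3 3.64 -3.02" --yaw '[-0.1,-0.2,-0.3,-0.389,-0.389,-0.389,-0.389,-0.389]' --gripper '[50,50,50,50,50,50,50,50]'

```text
clock: 4.25
tool_pos: [0.6013, 0.1701, 0.1394]
eef_rot: [0.394, 0.587, -0.394, 0.587]
contact_force: [0.3, -0.7, -0.9]
opening: 0.499
```

```bash
python3 - <<'E'
from ov import *; import pickle
p=camera_params("wrist"); im=snapshot("wrist"); s=get_state()
M=R.from_quat(s['eef_rot']).as_matrix(); print(M.round(3), s['q'].round(2))
for tgt in [(.6015,.1695,.05)]: print((M.T@(np.array(tgt)-s['tool_pos'])*100).round(2))
u=ax(np.radians(-67.7))[:2]
c=im[:,:,::-1].copy(); draw(c,p,rodpts(np.array([.6015,.1695])+.06*u,np.radians(-67.7)),1,0,0,(255,0,255)); cv2.imwrite("pics/w2.png",c)
E
```

```text
[[ 0.001  0.925  0.379]
 [ 0.001  0.379 -0.925]
 [-1.     0.001 -0.   ]] [-0.21  0.84 -0.25  1.66  0.3   0.68 -0.22]
[ 9.05 -0.1   0.07]
```

View pics/w2.png

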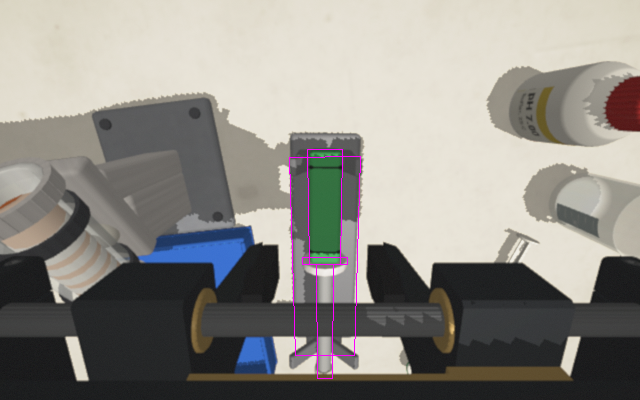

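apply_moves --pt "2 -0.1 0.05" --pt "4 -0.1 0.05" --pt "6 -0.1 0.05" --pt "7.5 -0.1 0.05" --pt "8.5 -0.1 0.05" --pt "9 -0.1 0.05" --pt "9 -0.1 0.05" --yaw '[0,0,0,0,0,0,0]' --gripper '[50,50,50,50,50,50,50]'

```text
clock: 4.88
tool_pos: [0.6017, 0.1698, 0.0508]
eef_rot: [0.395, 0.587, -0.393, 0.588]
contact_force: [-0.9, -0.4, 0.1]
opening: 0.502
```

apply_moves --pt "0 0 0" --pt "0 0 0" --pt "0 0 0" --pt "0 0 0" --pt "0 0 0" --yaw '[0,0,0,0,0]' --gripper '[15,15,15,15,15]' --force 30

```text
clock: 5.3
tool_pos: [0.6024, 0.1701, 0.0517]
eef_rot: [0.395, 0.586, -0.393, 0.588]
contact_force: [-0.5, -0.7, 4.5]
opening: 0.243
```

apply_moves --pt "-1.5 0 0" --pt "-3.5 0 0.3" --pt "-5.5 0 0.8" --pt "-6.4 0 1.0" --pt "-6.4 0 1.0" --pt "-6.4 0 1.0" --yaw '[0,0,0,0,0,0]' --gripper '[15,15,15,15,15,15]'

```text
clock: 5.8
tool_pos: [0.6059, 0.1606, 0.1156]
eef_rot: [0.395, 0.586, -0.393, 0.588]
contact_force: [0.1, -0.3, -0.9]
opening: 0.245
```

```bash
python3 - <<'E'
from h import *
for n in ["side","wrist"]:
    im=snapshot(n); cv2.imwrite(f"pics/{n}3.png",(cv2.resize(im[130:280,220:460],None,fx=3.3,fy=3.3) if n=="side" else im)[:,:,::-1])
E
```

```text
(no output)
```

View pics/side3.png

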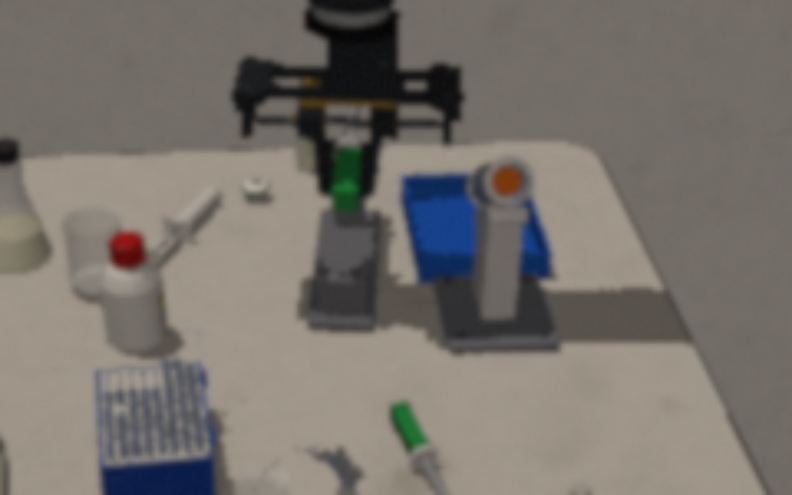

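View pics/wrist3.png

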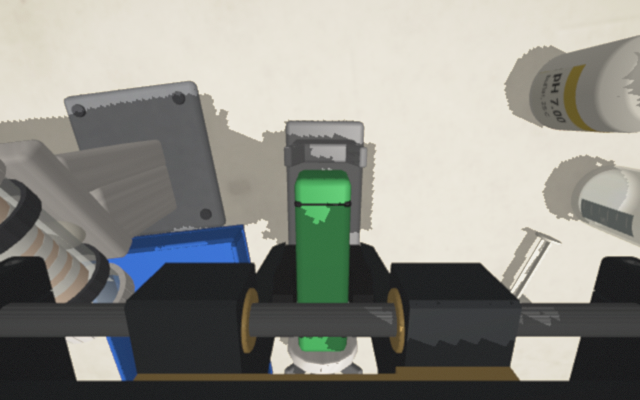

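apply_moves --pt "0 0 0" --pt "0 0 0" --pt "0 0 0" --pt "0 0 0" --yaw '[0,0,0,0]' --gripper '[15,15,15,15]' --force 3

```text
clock: 6.23
tool_pos: [0.6048, 0.1608, 0.114]
eef_rot: [0.394, 0.587, -0.394, 0.587]
contact_force: [-0.3, -0.4, -1.2]
opening: 0.249
```

```bash
cat > tilt.py <<'E'
from h import *
import sys
def rod3(s,tilt,zoff=-.005,xoff=0):
    M=R.from_quat(s['eef_rot']).as_matrix(); d,y,z=M.T
    g=s['tool_pos']+zoff*d; a=np.radians(tilt); X=np.cos(a)*z+np.sin(a)*d; N=np.cos(a)*(-d)+np.sin(a)*z  # N up
    g=g-X*xoff
    return g,X,y,N
def overlay(name,out,tilts,xoff=0):
    s=get_state(); p=camera_params(name); im=snapshot(name); c=im[:,:,::-1].copy()
    for t,col in zip(tilts,[(255,0,255),(0,0,255),(255,255,0)]):
        g,X,y,N=rod3(s,t,xoff=xoff)
        for x0,x1 in((-.05,.03),):
            for n in(.011,-.011):
                q=proj(p,[g+X*x0+y*.011+N*n,g+X*x1+y*.011+N*n,g+X*x1-y*.011+N*n,g+X*x0-y*.011+N*n]).round().astype(int)
                cv2.polylines(c,[q.reshape(-1,1,2)],True,col,1)
        q=proj(p,[g,g+X*.141]).round().astype(int); cv2.line(c,tuple(map(int,q[0])),tuple(map(int,q[1])),col,1)
    cv2.imwrite(out,c); print(s['tool_pos'].round(4),s['opening'],s['contact_force'].round(1),s['clock'])
if __name__=="__main__": overlay(sys.argv[1],sys.argv[2],[float(t) for t in sys.argv[3:]])
E
python3 tilt.py wrist pics/w4.png 0 32
```

```text
[0.6048 0.1608 0.114 ] 0.2494802902497891 [-0.3 -0.4 -1.2] 6.2333
```

View pics/w4.png

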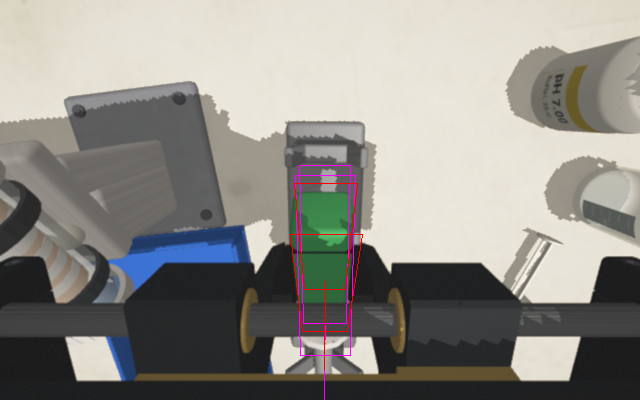

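apply_moves --pt "0 0 0" --pt "0 0 0" --pt "0 0 0" --yaw '[0,0,0]' --gripper '[15,15,15]' --force 60

```text
clock: 6.53
tool_pos: [0.6049, 0.1608, 0.1142]
eef_rot: [0.394, 0.587, -0.394, 0.587]
contact_force: [0.4, 0.6, -0.9]
opening: 0.242
```

```bash
python3 - <<'E'
from tilt import *
overlay("wrist","pics/w5.png",[30,36])
im=snapshot("wrist"); c=im[170:400,240:410,::-1]; cv2.imwrite("pics/w5c.png",cv2.resize(c,None,fx=2.6,fy=2.6,interpolation=cv2.INTER_CUBIC))
c=cv2.imread("pics/w5.png")[170:400,240:410]; cv2.imwrite("pics/w5d.png",cv2.resize(c,None,fx=2.6,fy=2.6,interpolation=cv2.INTER_CUBIC))
E
```

```text
[0.6049 0.1608 0.1142] 0.24221136092523587 [ 0.4  0.6 -0.9] 6.5333
```

View pics/w5c.png

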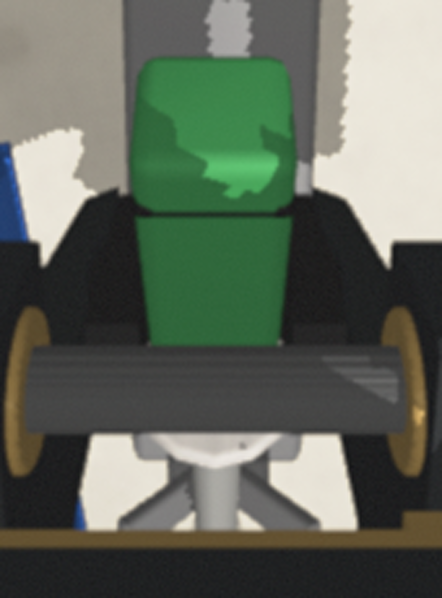

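View pics/w5d.png

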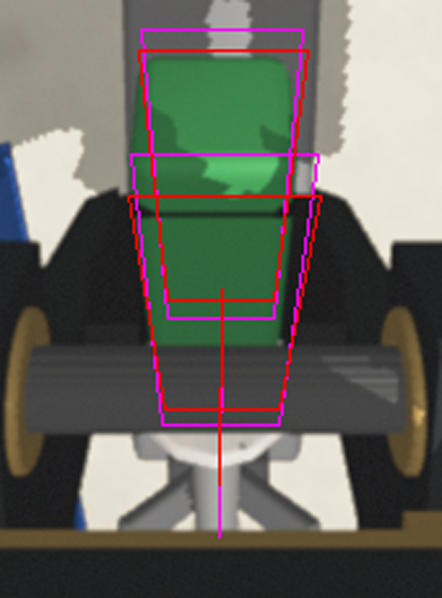

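```bash
python3 - <<'E'
from tilt import *
from scipy.optimize import least_squares
s=get_state(); p=camera_params("wrist")
def pred(v,gx):
    t,xo,zo=v; g,X,y,N=rod3(s,t,zoff=zo,xoff=xo)
    return proj(p,[g+X*gx+y*.011+N*.009,g+X*gx-y*.011+N*.009,g+X*.036+N*.017])
# level
L=np.array([[350.5,205],[295.5,205],[321,372]]);T=np.array([[352.3,252.3],[291.9,252.3],[321.5,348.8]])
f=lambda q: np.r_[(pred((0,q[0],q[1]),q[2])-L).ravel()*[0,1,0,1,0,1],(pred((0,q[0],q[1]),q[2])-L)[0,0]-(pred((0,q[0],q[1]),q[2])-L)[1,0]]
r=least_squares(f,[0,-.005,-.04]); print("level xo,zo,gx",r.x,r.fun.round(1))
for gx in (r.x[2],-.040,-.043):
  f2=lambda v: np.r_[(pred(v,gx)-T)[:,1],(pred(v,gx)-T)[0,0]-(pred(v,gx)-T)[1,0]]*[1,1,1,1]
  f3=lambda t: f2((t[0],r.x[0],r.x[1]))
  a=least_squares(lambda q:f2((q[0]*57,q[1],q[2])),[.5,0,-.005]); print(gx,a.x[0]*57,a.x[1:],a.fun.round(1))
  a=least_squares(f3,[30.]); print("  fixed offs",a.x,a.fun.round(1))
E
```

```text
level xo,zo,gx [-0.00207064 -0.00029467 -0.03850563] [ 0. -0.  0.  0.  0.  0. -0.]
-0.038505631257311476 30.188792940868556 [-0.00651976 -0.00122163] [-0.  0. -0. -0.]
  fixed offs [33.40963918] [-2.7 -2.7 -8.1  1.8]
-0.04 30.594825946462283 [-0.00781699 -0.00095804] [-0.  0. -0. -0.]
  fixed offs [34.48234013] [-3.  -3.  -9.4  2.6]
-0.043 31.358356375470674 [-0.01043808 -0.00045488] [-0.  0.  0. -0.]
  fixed offs [36.48207603] [ -3.5  -3.5 -11.7   4.3]
```

apply_moves --pt "-1.5 0 0" --pt "-4 0 0" --pt "-7 0 0" --pt "-10 0 0" --pt "-13 0 -1" --pt "-15 0 -2" --pt "-16 0 -3" --pt "-16 0 -3" --pt "-16 0 -3" --yaw '[0,0,0,0,-0.06,-0.126,-0.126,-0.126,-0.126]' --gripper '[15,15,15,15,15,15,15,15,15]'

```text
clock: 7.38
tool_pos: [0.5928, 0.1888, 0.2736]
eef_rot: [0.356, 0.611, -0.356, 0.611]
contact_force: [-0.4, -1.3, -1.4]
opening: 0.243
```

```bash
cat > plan.py <<'E'
from tilt import *
C=np.array([.4815,.1240,.12]); th=np.radians(119.5); a=np.radians(32)
XH=np.array([np.cos(th)*np.cos(a),np.sin(th)*np.cos(a),np.sin(a)])
def tiprel(s,tilt=30.5,zo=-.002,xo=-.005):
    g,X,y,N=rod3(s,tilt,zoff=zo,xoff=xo); return g+.141*X-s['tool_pos']
def move(s,xh,**k):
    M=R.from_quat(s['eef_rot']).as_matrix()
    return (M.T@(C+XH*xh-tiprel(s,**k)-s['tool_pos'])*100).round(2)
E
python3 - <<'E'
from plan import *
s=get_state(); M=R.from_quat(s['eef_rot']).as_matrix(); print(M.round(3)); z=M[:,2]; print("zdir",np.degrees(np.arctan2(z[1],z[0])),s['tool_pos'],s['q'].round(2))
print("tip",s['tool_pos']+tiprel(s)); print(move(s,.12),move(s,.075))
for n in ["scene","side"]:
    overlay(n,f"pics/{n}6.png",[30.5],xoff=-.005)
    c=cv2.imread(f"pics/{n}6.png")[90:270,240:460]; cv2.imwrite(f"pics/{n}6.png",cv2.resize(c,None,fx=3.2,fy=3.2,interpolation=cv2.INTER_CUBIC))
    for r in spot_point("rod_tip",n)[:2]: print(n,r['score'],r['pixel'],proj(camera_params(n),s['tool_pos']+tiprel(s)))
E
```

```text
[[ 0.     0.87   0.493]
 [ 0.     0.493 -0.87 ]
 [-1.     0.    -0.   ]]
zdir -60.484663654134714 [0.59277638 0.18878735 0.273626  ] [-0.19  0.67 -0.34  1.55  0.26  0.97 -0.1 ]
tip [0.65476047 0.07933712 0.20149959]
[  1.79 -12.87 -22.6 ] [  4.18 -12.88 -18.78]
[0.5928 0.1888 0.2736] 0.24317644492000093 [-0.4 -1.3 -1.4] 7.3833
scene 0.76 [357.1, 294.5] [[343.43696608 151.13592616]]
[0.5927 0.1871 0.2723] 0.24356066240213245 [-0.5 -0.1 -0.3] 7.4833
side 0.58 [360.0, 290.3] [[321.42278969 141.37111724]]
side 0.26 [366.3, 187.1] [[321.42278969 141.37111724]]
```

View pics/scene6.png

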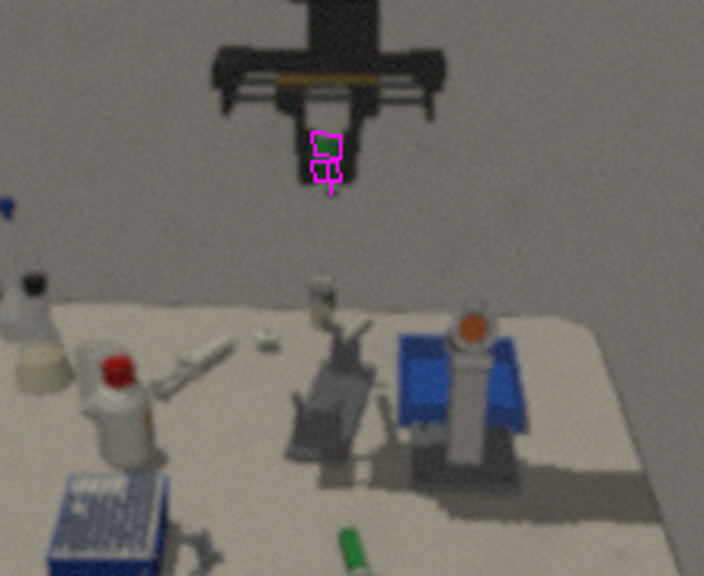

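View pics/side6.png

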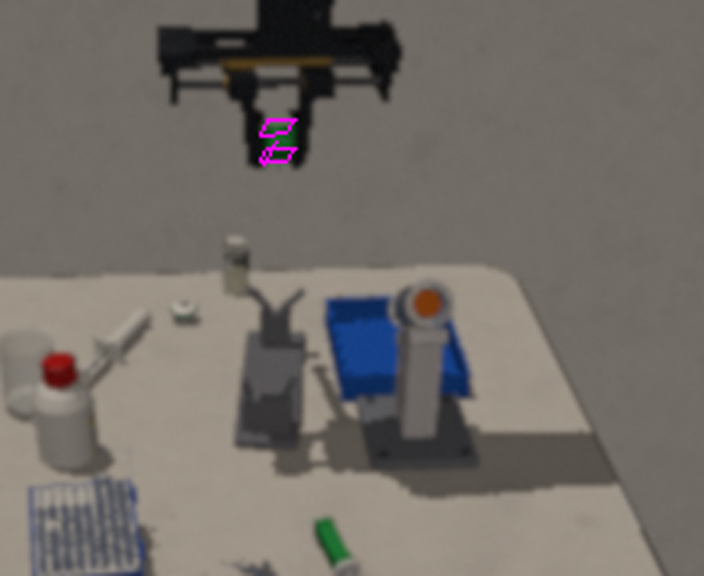

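apply_moves --pt "-1 -1.5 -2.6" --pt "-1 -3 -5.2" --pt "-1 -4.5 -7.8" --pt "-1 -6 -10.5" --pt "-1 -7.5 -13.2" --pt "-1 -9 -15.8" --pt "-0.5 -10.5 -18.4" --pt "0 -12 -21" --pt "1 -12.87 -22.6" --pt "1.79 -12.87 -22.6" --yaw '[0,0,0,0,0,0,0,0,0,0]' --gripper '[15,15,15,15,15,15,15,15,15,15]'

```text
clock: 8.42
tool_pos: [0.3657, 0.3229, 0.2539]
eef_rot: [0.354, 0.613, -0.356, 0.61]
contact_force: [-0.2, 0.1, -1.3]
opening: 0.246
```

apply_moves --pt "0 0 0" --pt "0 0 0" --yaw '[0,0]' --gripper '[15,15]'

```text
clock: 8.58
tool_pos: [0.3658, 0.3222, 0.2531]
eef_rot: [0.353, 0.613, -0.357, 0.61]
contact_force: [0.4, 0.6, -0.1]
opening: 0.241
```

```bash
python3 - <<'E'
from plan import *
s=get_state(); M=R.from_quat(s['eef_rot']).as_matrix(); z=M[:,2]; print(M.round(3),"zdir",np.degrees(np.arctan2(z[1],z[0])),s['tool_pos'],s['q'].round(2))
print("tip",s['tool_pos']+tiprel(s)); print([move(s,k) for k in(.12,.075,.06,.045,.03)])
im=snapshot("wrist");cv2.imwrite("pics/w7.png",im[:,:,::-1])
im=snapshot("side");cv2.imwrite("pics/s7.png",cv2.resize(im[60:260,220:440,::-1],None,fx=3,fy=3,interpolation=cv2.INTER_CUBIC))
E
```

```text
[[-0.006  0.868  0.496]
 [-0.002  0.496 -0.868]
 [-1.    -0.007 -0.001]] zdir -60.2459192956091 [0.3658305  0.32218486 0.25308645] [-0.6   0.53 -0.34  1.96  0.26  0.7  -0.57]
tip [0.4278077  0.21279569 0.18086157]
[array([-0.28,  0.3 ,  0.2 ]), array([2.11, 0.3 , 4.02]), array([2.9 , 0.3 , 5.29]), array([3.69, 0.3 , 6.56]), array([4.49, 0.3 , 7.83])]
```

View pics/w7.png

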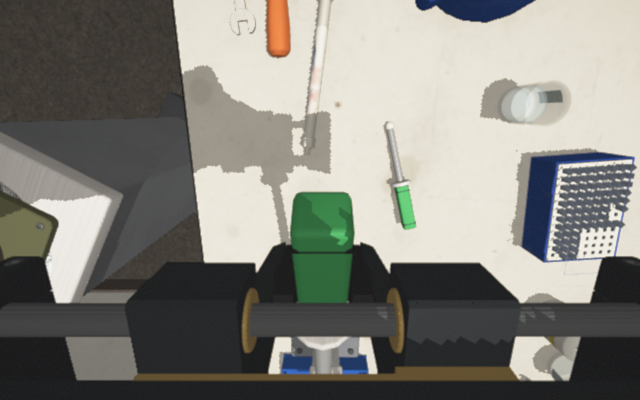

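View pics/s7.png

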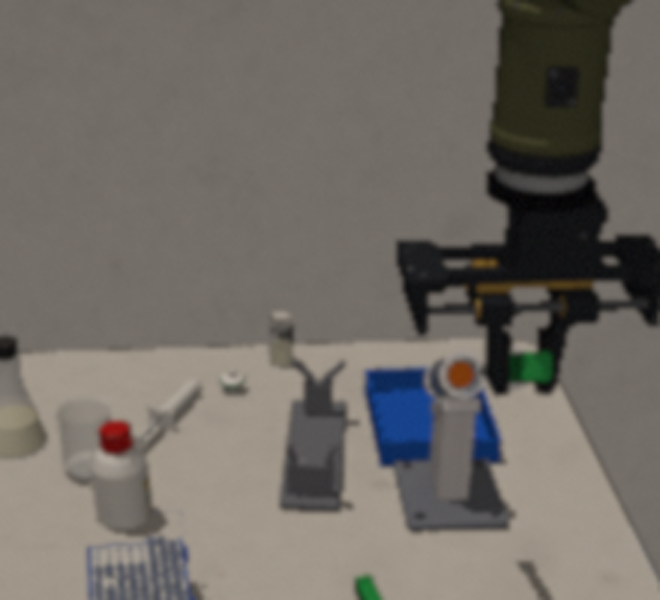

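apply_moves --pt "0.5 0.3 1.1" --pt "1.3 0.3 2.6" --pt "2.1 0.3 4.0" --pt "2.5 0.3 4.7" --pt "2.9 0.3 5.3" --pt "2.9 0.3 5.3" --yaw '[0,0,0,0,0,0]' --gripper '[15,15,15,15,15,15]'

```text
clock: 9.18
tool_pos: [0.3964, 0.2755, 0.2239]
eef_rot: [0.354, 0.612, -0.358, 0.61]
contact_force: [1.2, -0.5, -0.8]
opening: 0.243
```

```bash
python3 - <<'E'
from plan import *
s=get_state(); print(s['tool_pos'],s['contact_force'].round(1))
print([move(s,k) for k in(.06,.05,.04,.03,.02)])
for n in("side","scene"):
    overlay(n,f"pics/{n}8.png",[30.5],xoff=-.005)
    im=cv2.imread(f"pics/{n}8.png"); cv2.imwrite(f"pics/{n}8.png",cv2.resize(im[110:230,300:460],None,fx=4,fy=4,interpolation=cv2.INTER_CUBIC))
im=snapshot("wrist");cv2.imwrite("pics/w8.png",im[180:400,150:500,::-1])
E
```

```text
[0.39640308 0.2754961  0.22391004] [ 1.2 -0.5 -0.8]
[array([-0.  , -0.  , -0.29]), array([ 0.53, -0.  ,  0.56]), array([1.06, 0.  , 1.41]), array([1.59, 0.01, 2.25]), array([2.12, 0.01, 3.1 ])]
[0.3964 0.2755 0.2239] 0.2432157888905779 [ 1.2 -0.5 -0.8] 9.1833
[0.396  0.2768 0.2244] 0.2399099189256246 [-0.3  0.1 -0.8] 9.2333
```

View pics/side8.png

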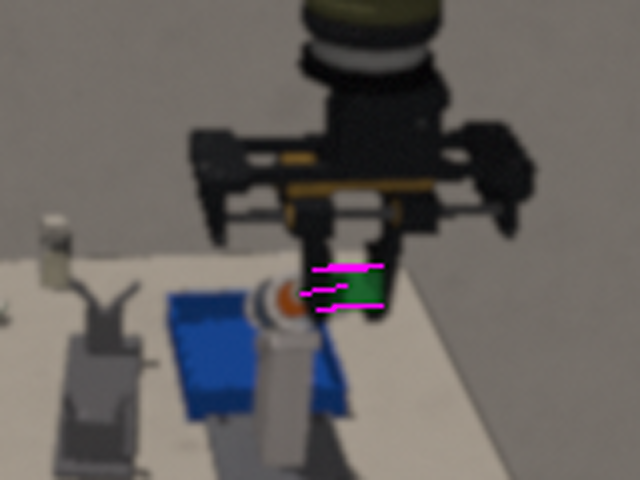

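View pics/scene8.png

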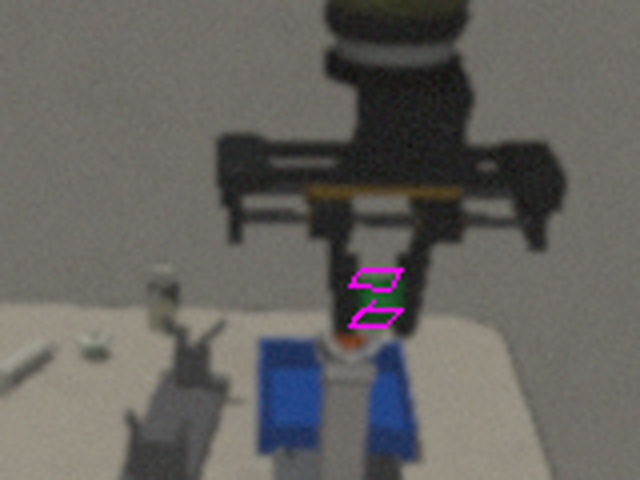

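View pics/w8.png

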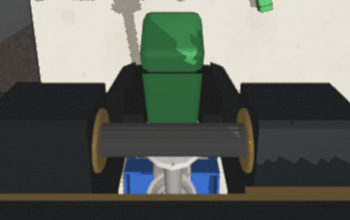

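```bash
python3 - <<'E'
from plan import *
s=get_state(); p=camera_params("wrist"); im=snapshot("wrist")
x0,y0,w,h=260,320,130,70; S=6
c=cv2.resize(im[y0:y0+h,x0:x0+w,::-1],None,fx=S,fy=S,interpolation=cv2.INTER_CUBIC).copy()
from ov import draw,hpts
draw(c,p,hpts(C[:2],th)[:2],S,x0,y0,(255,0,255))
g,X,y,N=rod3(s,30.5,-.002,-.005); 
for r in(.006,): draw(c,p,[[g+X*.036+y*r,g+X*.141+y*r,g+X*.141-y*r,g+X*.036-y*r]],S,x0,y0,(0,0,255))
cv2.imwrite("pics/w9.png",c)
E
```

```text
(no output)
```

View pics/w9.png

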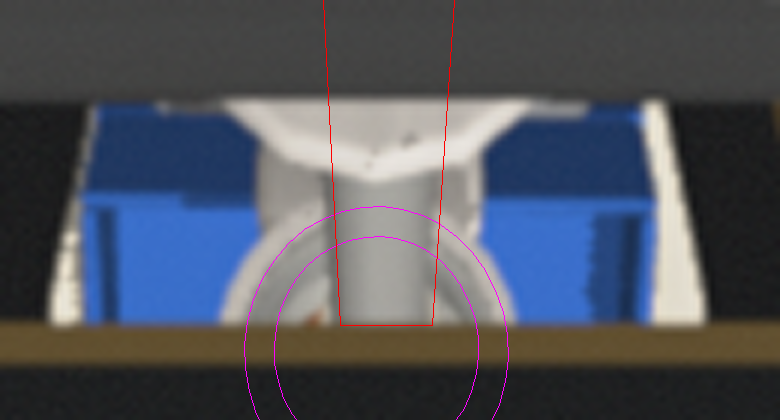

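apply_moves --pt "0.1 -0.1 -0.1" --pt "0.5 -0.1 0.55" --pt "0.8 -0.1 1.0" --pt "1.06 -0.1 1.4" --pt "1.06 -0.1 1.4" --yaw '[0,0,0,0,0]' --gripper '[15,15,15,15,15]'

```text
clock: 9.8
tool_pos: [0.4018, 0.2642, 0.2137]
eef_rot: [0.354, 0.612, -0.357, 0.61]
contact_force: [0.4, 0.3, -0.8]
opening: 0.245
```

```bash
python3 - <<'E'
from plan import *
s=get_state(); print(s['tool_pos'],s['contact_force'].round(1),s['moment'].round(2))
print([move(s,k) for k in(.04,.035,.03,.02,.01,0,-.01,-.02,-.03,-.04,-.05)])
for n in("scene",):
    im=snapshot(n); cv2.imwrite(f"pics/{n}10.png",cv2.resize(im[110:230,300:460,::-1],None,fx=4,fy=4,interpolation=cv2.INTER_CUBIC))
E
```

```text
[0.40183309 0.26424097 0.21374804] [ 0.4  0.3 -0.8] [ 0.04  0.02 -0.02]
[array([0.03, 0.04, 0.16]), array([0.3 , 0.04, 0.59]), array([0.56, 0.04, 1.01]), array([1.09, 0.04, 1.86]), array([1.62, 0.04, 2.71]), array([2.15, 0.04, 3.56]), array([2.68, 0.05, 4.41]), array([3.21, 0.05, 5.25]), array([3.74, 0.05, 6.1 ]), array([4.27, 0.05, 6.95]), array([4.8 , 0.05, 7.8 ])]
```

View pics/scene10.png

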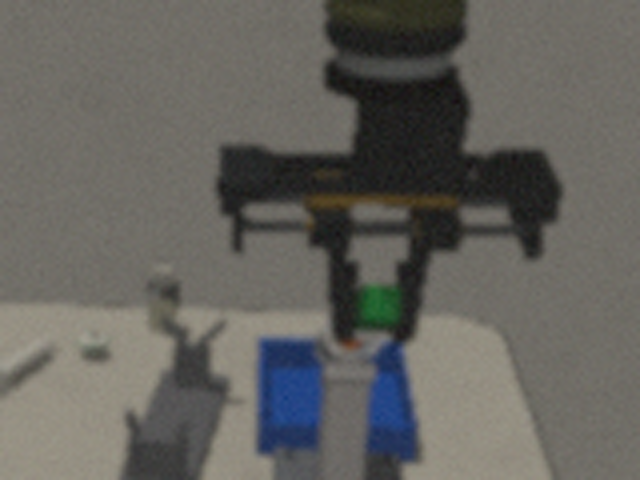

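apply_moves --pt "0.3 -0.05 0.6" --pt "0.56 -0.05 1.0" --pt "0.8 -0.05 1.4" --pt "0.8 -0.05 1.4" --yaw '[0,0,0,0]' --gripper '[15,15,15,15]'

```text
clock: 10.18
tool_pos: [0.4081, 0.2534, 0.206]
eef_rot: [0.355, 0.613, -0.356, 0.61]
contact_force: [-0.8, 2.0, 0.7]
opening: 0.244
```

```bash
python3 - <<'E'
from plan import *
s=get_state(); print(s['tool_pos'],s['contact_force'].round(1),s['moment'].round(2), "along bore",s['contact_force']@XH)
print([move(s,k) for k in(.025,.01,0,-.01,-.02,-.03,-.04,-.05)])
for n in("wrist",):
    im=snapshot(n); cv2.imwrite(f"pics/w11.png",cv2.resize(im[170:400,240:410,::-1],None,fx=2.6,fy=2.6,interpolation=cv2.INTER_CUBIC))
E
```

```text
[0.40814007 0.2533852  0.20602188] [-0.8  2.   0.7] [0.31 0.05 0.03] along bore 2.188137872460366
[array([ 0.03, -0.  ,  0.2 ]), array([ 0.82, -0.  ,  1.47]), array([ 1.34, -0.  ,  2.32]), array([ 1.87, -0.01,  3.17]), array([ 2.4 , -0.01,  4.02]), array([ 2.93, -0.01,  4.87]), array([ 3.45, -0.01,  5.72]), array([ 3.98, -0.01,  6.57])]
```

View pics/w11.png

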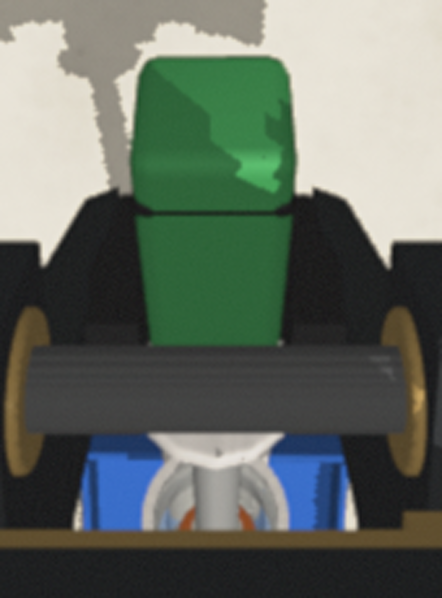

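apply_moves --pt "0.3 0 0.6" --pt "0.6 0 1.1" --pt "0.9 0 1.6" --pt "1.2 0 2.1" --pt "1.5 0 2.6" --pt "1.5 0 2.6" --yaw '[0,0,0,0,0,0]' --gripper '[15,15,15,15,15,15]'

```text
clock: 10.73
tool_pos: [0.4209, 0.2304, 0.1907]
eef_rot: [0.355, 0.613, -0.356, 0.61]
contact_force: [-0.4, 0.8, -0.1]
opening: 0.241
```

```bash
python3 - <<'E'
from plan import *
s=get_state(); print(s['tool_pos'],s['contact_force'].round(1),s['moment'].round(2), "along bore",s['contact_force']@XH)
print([move(s,k) for k in(.01,0,-.01,-.02,-.03,-.04,-.05,-.06)])
for n in("wrist",):
    im=snapshot(n); cv2.imwrite(f"pics/w12.png",cv2.resize(im[170:400,240:410,::-1],None,fx=2.6,fy=2.6,interpolation=cv2.INTER_CUBIC))
E
```

```text
[0.42087384 0.23043958 0.19074811] [-0.4  0.8 -0.1] [0.32 0.03 0.05] along bore 0.7095097124323394
[array([-0.7 ,  0.02, -1.16]), array([-0.17,  0.02, -0.31]), array([0.35, 0.02, 0.54]), array([0.88, 0.02, 1.39]), array([1.41, 0.02, 2.24]), array([1.94, 0.02, 3.09]), array([2.46, 0.02, 3.94]), array([2.99, 0.02, 4.79])]
```

View pics/w12.png

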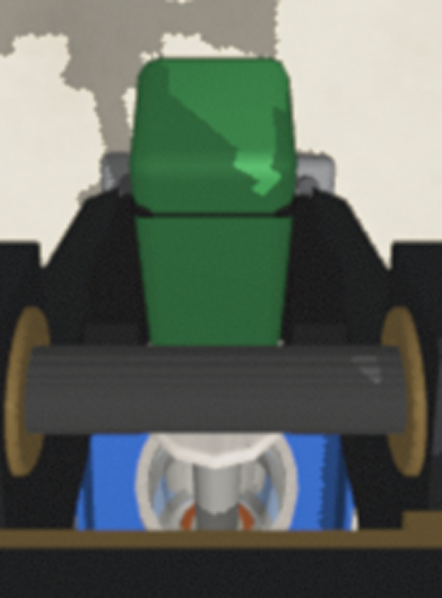

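apply_moves --pt "0.4 0 0.6" --pt "0.7 0 1.1" --pt "1.0 0 1.6" --pt "1.3 0 2.1" --pt "1.6 0 2.55" --pt "1.95 0 3.1" --pt "2.2 0 3.5" --pt "2.46 0 3.94" --pt "2.46 0 3.94" --yaw '[0,0,0,0,0,0,0,0,0]' --gripper '[15,15,15,15,15,15,15,15,15]'

```text
clock: 11.53
tool_pos: [0.4408, 0.1945, 0.1655]
eef_rot: [0.354, 0.612, -0.357, 0.61]
contact_force: [0.6, -0.2, -1.4]
opening: 0.239
```

```bash
python3 - <<'E'
from plan import *
s=get_state(); print(s['tool_pos'],s['contact_force'].round(1),s['moment'].round(2), "along bore",s['contact_force']@XH)
print([move(s,k) for k in(-.04,-.05,-.055,-.06)])
im=snapshot("wrist"); cv2.imwrite(f"pics/w13.png",cv2.resize(im[170:400,240:410,::-1],None,fx=2.6,fy=2.6,interpolation=cv2.INTER_CUBIC))
for n in("side",):
    im=snapshot(n); cv2.imwrite(f"pics/{n}13.png",cv2.resize(im[120:260,280:460,::-1],None,fx=4,fy=4,interpolation=cv2.INTER_CUBIC))
E
```

```text
[0.44083898 0.19450862 0.16551564] [ 0.6 -0.2 -1.4] [ 0.06 -0.03  0.05] along bore -1.1386198901192448
[array([-0.56,  0.09, -1.04]), array([-0.03,  0.09, -0.19]), array([0.24, 0.09, 0.24]), array([0.5 , 0.09, 0.66])]
```

View pics/w13.png

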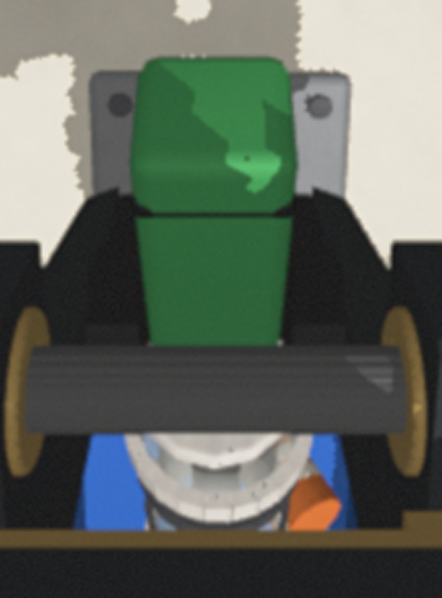

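View pics/side13.png

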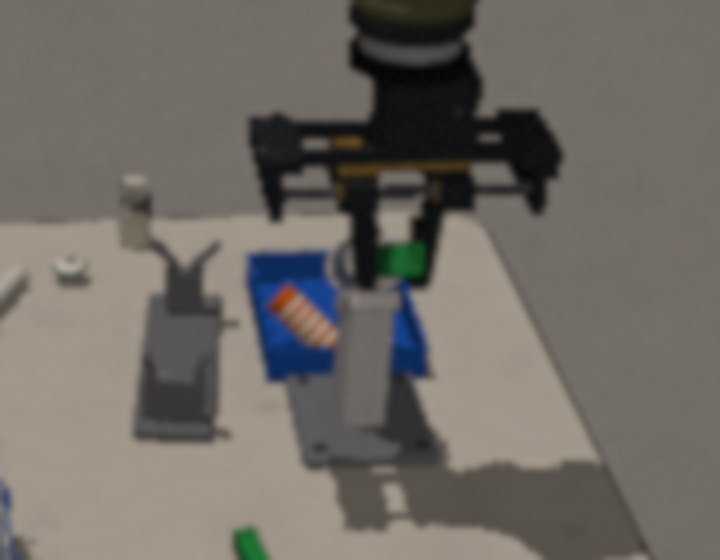

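apply_moves --pt "0.12 0 0.2" --pt "0.22 0 0.35" --pt "0.22 0 0.35" --yaw '[0,0,0]' --gripper '[15,15,15]'

```text
clock: 11.88
tool_pos: [0.4423, 0.1925, 0.1637]
eef_rot: [0.355, 0.613, -0.356, 0.61]
contact_force: [-0.2, 0.8, -1.1]
opening: 0.244
```

```bash
python3 - <<'E'
from plan import *
s=get_state(); print(s['tool_pos'],s['contact_force'].round(1),s['moment'].round(2), "along bore",s['contact_force']@XH)
print([move(s,k) for k in(-.055,0,.05,.12)])
im=snapshot("wrist"); cv2.imwrite(f"pics/w14.png",cv2.resize(im[170:400,240:410,::-1],None,fx=2.6,fy=2.6,interpolation=cv2.INTER_CUBIC))
E
```

```text
[0.4423354  0.19248481 0.16368939] [-0.2  0.8 -1.1] [ 0.08 -0.    0.01] along bore 0.07282752737257359
[array([ 0.04,  0.04, -0.01]), array([-2.86,  0.03, -4.68]), array([-5.5 ,  0.03, -8.93]), array([ -9.2 ,   0.03, -14.87])]
```

View pics/w14.png

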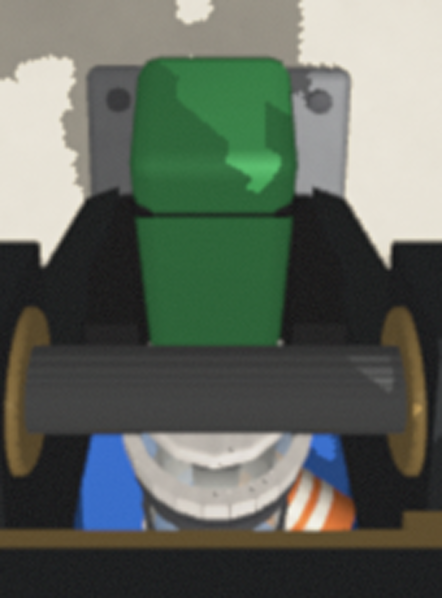

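apply_moves --pt "-0.9 0 -1.5" --pt "-1.8 0 -3.0" --pt "-2.9 0 -4.7" --pt "-3.9 0 -6.3" --pt "-4.9 0 -8.0" --pt "-5.9 0 -9.6" --pt "-6.9 0 -11.2" --pt "-7.9 0 -12.8" --pt "-9.2 0 -14.9" --pt "-9.2 0 -14.9" --yaw '[0,0,0,0,0,0,0,0,0,0]' --gripper '[15,15,15,15,15,15,15,15,15,15]'

```text
clock: 12.77
tool_pos: [0.3673, 0.3275, 0.2585]
eef_rot: [0.355, 0.615, -0.352, 0.61]
contact_force: [-0.9, 1.6, -0.7]
opening: 0.244
```

apply_moves --pt "-2 0 0" --pt "-4 0 0" --pt "-4 0 0" --yaw '[0,0.063,0.126]' --gripper '[15,15,15]'

```text
clock: 13.02
tool_pos: [0.3684, 0.3285, 0.3012]
eef_rot: [0.396, 0.59, -0.389, 0.587]
contact_force: [-0.2, 1.2, -0.6]
opening: 0.242
```

```bash
python3 - <<'E'
from plan import *
s=get_state(); M=R.from_quat(s['eef_rot']).as_matrix(); z=M[:,2]; print(s['tool_pos'],np.degrees(np.arctan2(z[1],z[0])))
# notch: rest dir -67.7; over-rest pose as lifted: TCP (.6049,.1608,z)
for z in (.29,.20,.1142): print((M.T@(np.array([.6049,.1608,z])-s['tool_pos'])*100).round(2))
im=snapshot("wrist"); cv2.imwrite(f"pics/w15.png",im[:,:,::-1])
im=snapshot("side"); cv2.imwrite(f"pics/s15.png",cv2.resize(im[120:260,280:460,::-1],None,fx=4,fy=4,interpolation=cv2.INTER_CUBIC))
for r in boxes_of("cartridge","side")[:2]: print(r['score'],r['bbox'],at_z(camera_params("side"),(r['bbox'][0]+r['bbox'][2]/2,r['bbox'][1]+r['bbox'][3]/2),.017))
E
```

```text
[0.36844313 0.32852017 0.30124634] -67.35495030358878
[ 0.96 15.36 24.59]
[ 9.96 15.31 24.68]
[18.54 15.27 24.77]
0.62 [351.7, 188.0, 10.5, 7.1] [0.56417699 0.00229561 0.017     ]
```

View pics/w15.png

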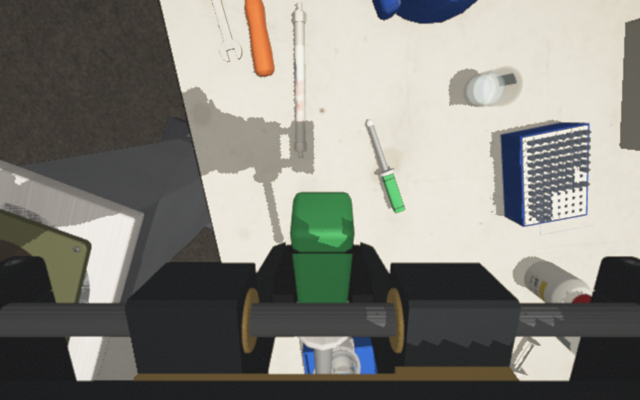

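View pics/s15.png

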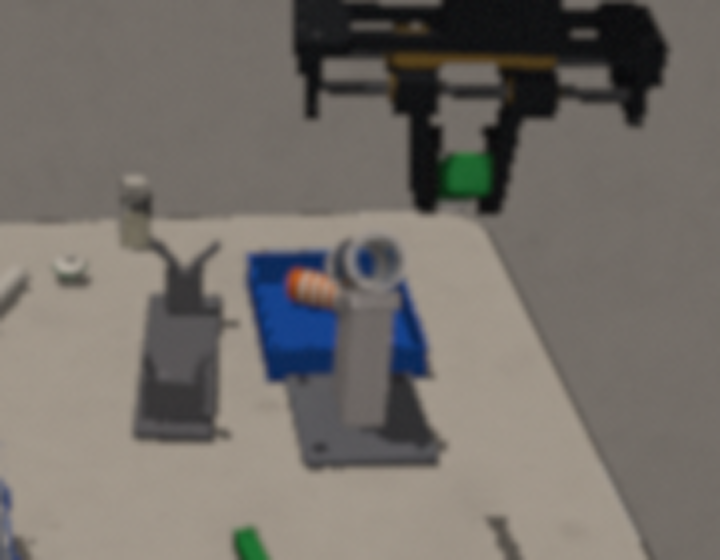

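apply_moves --pt "0 1.5 2.4" --pt "0 3.4 5.4" --pt "0 5.3 8.5" --pt "0 7.2 11.6" --pt "0 9.1 14.7" --pt "0 11 17.8" --pt "0 12.9 20.8" --pt "0.5 14.5 23.3" --pt "0.96 15.36 24.6" --pt "0.96 15.36 24.6" --yaw '[0,0,0,0,0,0.006,0.006,0.006,0.006,0.006]' --gripper '[15,15,15,15,15,15,15,15,15,15]'

```text
clock: 14.0
tool_pos: [0.6067, 0.1542, 0.284]
eef_rot: [0.394, 0.589, -0.395, 0.585]
contact_force: [0.2, -0.3, -1.2]
opening: 0.244
```

apply_moves --pt "3 0 0" --pt "6 0 0" --pt "9 0 0" --pt "12 0 0" --pt "13 0 0" --pt "13 0 0" --yaw '[0,0,0,0,0,0]' --gripper '[15,15,15,15,15,15]'

```text
clock: 14.5
tool_pos: [0.6032, 0.1543, 0.151]
eef_rot: [0.391, 0.591, -0.396, 0.584]
contact_force: [0.1, -1.5, -0.2]
opening: 0.244
```

```bash
python3 - <<'E'
from plan import *
s=get_state(); M=R.from_quat(s['eef_rot']).as_matrix(); z=M[:,2]; print(s['tool_pos'],np.degrees(np.arctan2(z[1],z[0])))
for z in (.13,.1142): print((M.T@(np.array([.6049,.1608,z])-s['tool_pos'])*100).round(2))
im=snapshot("wrist"); cv2.imwrite(f"pics/w16.png",cv2.resize(im[170:400,240:410,::-1],None,fx=2.6,fy=2.6,interpolation=cv2.INTER_CUBIC))
E
```

```text
[0.60319231 0.15428051 0.15096261] -67.67892108123863
[ 2.09  0.43 -0.53]
[ 3.67  0.45 -0.52]
```

View pics/w16.png

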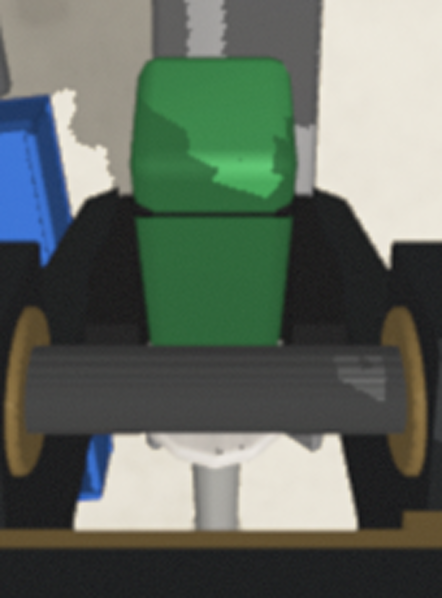

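apply_moves --pt "1 0.45 -0.5" --pt "2 0.45 -0.5" --pt "2.8 0.45 -0.5" --pt "3.4 0.45 -0.5" --pt "3.4 0.45 -0.5" --yaw '[0,0,0,0,0]' --gripper '[15,15,15,15,15]'

```text
clock: 14.97
tool_pos: [0.6061, 0.1608, 0.1179]
eef_rot: [0.392, 0.59, -0.396, 0.584]
contact_force: [-0.1, -0.2, -0.7]
opening: 0.241
```

```bash
python3 - <<'E'
from plan import *
s=get_state(); M=R.from_quat(s['eef_rot']).as_matrix(); z=M[:,2]; print(s['tool_pos'],np.degrees(np.arctan2(z[1],z[0])),s['contact_force'])
for t in ((.6049,.1608,.1142),(.6013,.1729,.0517)): print((M.T@(np.array(t)-s['tool_pos'])*100).round(2))
im=snapshot("wrist"); cv2.imwrite(f"pics/w17.png",cv2.resize(im[170:400,240:410,::-1],None,fx=2.6,fy=2.6,interpolation=cv2.INTER_CUBIC))
E
```

```text
[0.60611385 0.16082436 0.11790963] -67.69972804485461 [-0.10317086 -0.23410164 -0.68749373]
[ 0.37 -0.11 -0.04]
[ 6.63  0.07 -1.27]
```

View pics/w17.png

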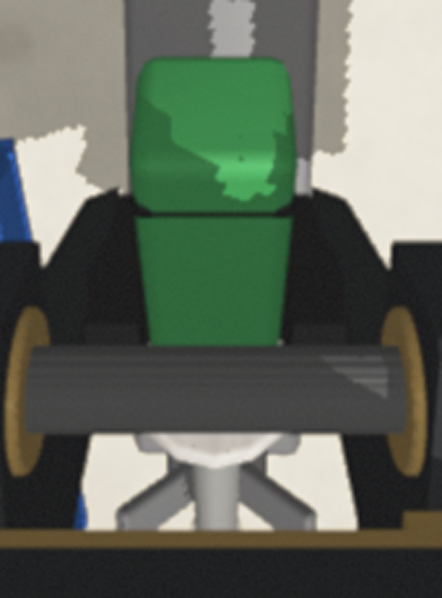

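apply_moves --pt "0 0 0" --pt "0.2 0 0" --pt "1 0 -0.3" --pt "2 0 -0.6" --pt "3 0 -0.85" --pt "4 0 -1.05" --pt "5 0 -1.2" --pt "5.7 0 -1.25" --pt "5.7 0 -1.25" --yaw '[0,0,0,0,0,0,0,0,0]' --gripper '[15,15,15,15,15,15,15,15,15]' --force 3

```text
clock: 15.77
tool_pos: [0.6001, 0.1726, 0.0595]
eef_rot: [0.391, 0.591, -0.396, 0.584]
contact_force: [0.3, -0.1, -1.4]
opening: 0.247
```

```bash
python3 - <<'E'
from plan import *
s=get_state(); M=R.from_quat(s['eef_rot']).as_matrix(); print(s['tool_pos'],s['contact_force'])
for t in ((.6013,.1729,.0517),): print((M.T@(np.array(t)-s['tool_pos'])*100).round(2))
im=snapshot("wrist"); cv2.imwrite(f"pics/w18.png",im[:,:,::-1])
E
```

```text
[0.60013673 0.17256661 0.05953658] [ 0.27708011 -0.06511507 -1.42796438]
[0.78 0.13 0.02]
```

View pics/w18.png

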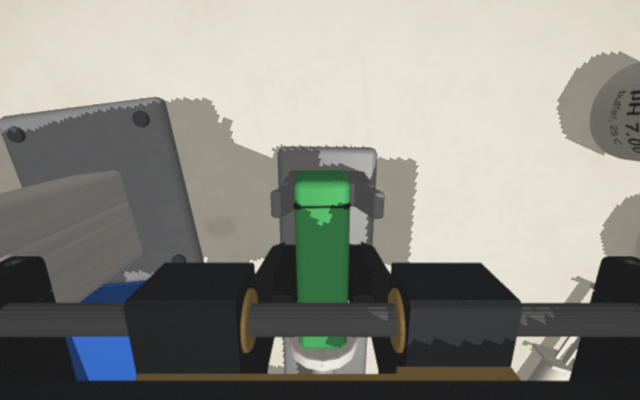

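apply_moves --pt "0.3 0.1 0" --pt "0.6 0.1 0" --pt "0.7 0.1 0" --pt "0.7 0.1 0" --yaw '[0,0,0,0]' --gripper '[15,15,15,15]'

```text
clock: 16.15
tool_pos: [0.6016, 0.1726, 0.0534]
eef_rot: [0.392, 0.59, -0.396, 0.584]
contact_force: [-0.6, -0.5, 0.2]
opening: 0.244
```

```bash
python3 - <<'E'
from plan import *
s=get_state(); print(s['tool_pos'],s['contact_force'])
im=snapshot("wrist"); cv2.imwrite(f"pics/w19.png",im[:,:,::-1])
E
```

```text
[0.60158152 0.17258434 0.053376  ] [-0.64042483 -0.53798152  0.16192663]
```

View pics/w19.png

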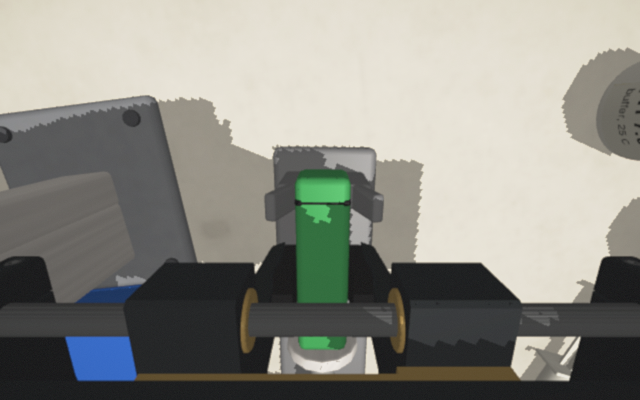

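Handle sits in the saddle and the rod is level. Opening the gripper, then straight up.

apply_moves --pt "0.1 0 0" --pt "0.1 0 0" --pt "0.1 0 0" --pt "0.1 0 0" --pt "0.1 0 0" --yaw '[0,0,0,0,0]' --gripper '[30,40,50,50,50]'

```text
clock: 16.62
tool_pos: [0.6017, 0.1727, 0.0526]
eef_rot: [0.392, 0.59, -0.396, 0.584]
contact_force: [-1.6, 0.0, 0.5]
opening: 0.497
```

apply_moves --pt "-1 0 0" --pt "-2.5 0 0" --pt "-5 0 0" --pt "-8 0 0" --pt "-12 0 0" --pt "-16 0 0" --pt "-20 0 0" --pt "-23 0 -3" --pt "-25 0 -5" --pt "-25 0 -5" --yaw '[0,0,0,0,0,0,0,0,0,0]' --gripper '[50,50,50,50,50,50,50,50,50,50]'

```text
clock: 17.45
tool_pos: [0.5848, 0.2263, 0.3095]
eef_rot: [0.394, 0.591, -0.389, 0.586]
contact_force: [-0.6, 1.5, -0.3]
opening: 0.503
```

```bash
python3 - <<'E'
from ov import *
s=get_state(); p=camera_params("wrist"); im=snapshot("wrist"); print(s['tool_pos'],s['opening'],s['clock'])
for t,z in(("rod_grip",.055),("rod_tip",.055),("rest_grip",.055),("rest_tip",.055)):
    for r in spot_point(t,"wrist")[:1]: print(t,r['score'],np.round(r['pixel']),at_z(p,r['pixel'],z).round(4))
c=im[:,:,::-1].copy(); u=ax(np.radians(-67.7))[:2]
draw(c,p,rodpts(np.array([.6015,.1695])+.06*u,np.radians(-67.7)),1,0,0,(255,0,255)); cv2.imwrite("pics/w20.png",c)
hsv=cv2.cvtColor(im,cv2.COLOR_RGB2HSV); m=((hsv[...,0]>45)&(hsv[...,0]<80)&(hsv[...,1]>90))
n,l,st,ce=cv2.connectedComponentsWithStats(m.astype(np.uint8)); k=1+st[1:,4].argmax(); print(st[k])
ys,xs=np.where(l==k); P=np.array([at_z(p,(x,y),.066)[:2] for x,y in zip(xs,ys)]); cc=P.mean(0); w,V=np.linalg.eigh(np.cov(P.T)); v=V[:,1]; print(cc,np.degrees(np.arctan2(v[1],v[0])))
im=snapshot("side"); cv2.imwrite("pics/s20.png",cv2.resize(im[120:260,260:440,::-1],None,fx=4,fy=4,interpolation=cv2.INTER_CUBIC))
E
```

```text
[0.58483549 0.22628465 0.30948327] 0.5027983796425258 17.45
rod_grip 0.67 [269.  41.] [0.4727 0.3405 0.055 ]
rest_grip 0.59 [318. 218.] [0.6002 0.172  0.055 ]
[ 309  181   19   63 1054]
[0.5960431  0.18312136] 112.0919009713019
```

View pics/w20.png

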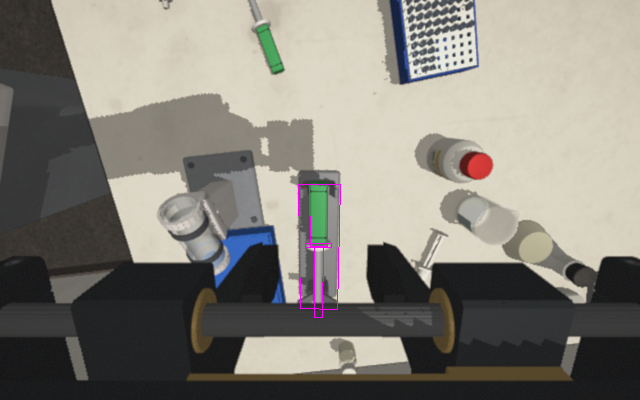

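View pics/s20.png

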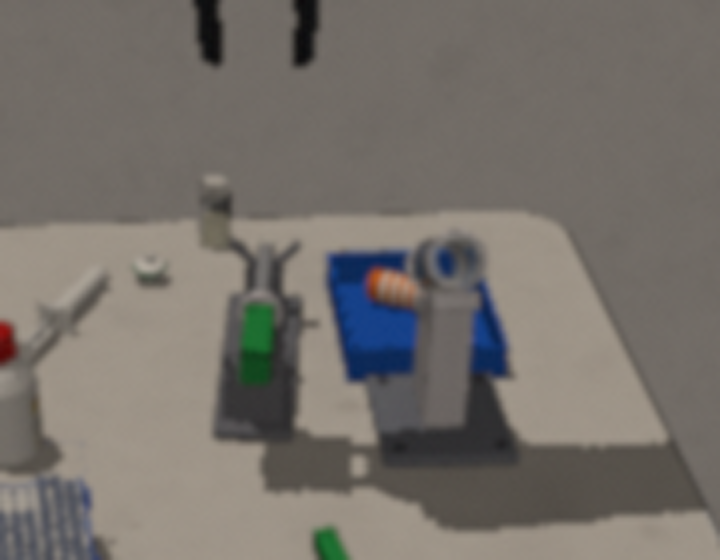

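```bash
python3 -c "
from plant import *
print(get_state()['clock']); print(finish_job())"
```

```text
17.75
the job is handed in; nothing more can be done
None
```

I pushed the spent cartridge out of the housing into the blue tray and put the ejector rod back on its rest. The job is handed in at 17.75 s; no verdict is reported.

**What I did:**
- I took the rod by its handle and let it droop about 30° in a light grip, with the shaft stopped by the V notch.
- I clamped it, pushed it down the bore until the cartridge dropped out, and drew it back out along the bore.
- I laid the rod in the V notch and saddle, levelling it in a light grip, then opened the gripper and moved clear.

**Last checks:**
- **Rod:** it lies level in the saddle and notch, about 5 mm behind where it first lay (18 mm allowed). That comes from the handle in the wrist picture. In that last picture the network did not find the tip, and its grip point fell on the look-alike, so I left both out.
- **Cartridge:** it lies inside the tray, roughly at x = −0.14, y = 0 in the stand's frame. This is only from the coarse side camera.
- **Push depth:** I never saw the rod's tip at full depth. My estimate was −55 mm in the bore, but it first felt the cartridge several mm deeper than expected by that estimate. The true depth was probably about −47 mm, still past the −30 mm needed.
- **Bystanders:** no move went near the beaker, vial or bottle. I did not re-measure their positions. The forces I read between moves stayed within a few newtons.

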